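Lock the fork on the rotisserie spit

ROBOT

A 6-joint arm with a two-finger parallel gripper is mounted at the origin on the work surface. World frame = base frame: x ahead of the robot, y to its left, z up, the work surface at z = 0. Lengths are in m, angles in rad, forces in N, time in s.
With the tool pointing down it reaches from about 0.375 to 0.9 m from the base axis. Payload 3.1 kg.
Tool frame: the origin (TCP) lies at the very end of the fingers, on their centre line; the grasp point (between the pads) lies 19 mm behind it (r.grip_depth is the distance from the TCP to the grasp point, in m); z points along the fingers, y is the line along which they close (so a half turn about z gives the same grasp; the last joint's range is limited). The gripper opens to 87 mm and grips with 3 to 60 N. Pads are 19 mm wide; open, the fingers measure 117 mm over their backs; the gripper's body (75 mm by 190 mm) begins 51 mm behind the grasp point.
Start: joints at [0.956, 0.527, 1.433, -0, 1.181, -0.178], TCP at [0.264, 0.566, 0.223] pointing down, gripper open.
Joint ranges: [-3.08, 3.08], [-0.75, 2.2], [0.22, 2.44], [-1.43, 4.57], [0, 2.65], [-2.85, 2.85]. Speed limits (rad/s): [2.79, 2.79, 3.14, 3.14, 3.14, 3.14].

INTERFACE

Orientations are given as a 3x3 rotation matrix whose columns are the frame's x, y, z axes.
In Python, from rig import r, snapshot, camera_model, regions_of gives the robot as it stands. The module is installed in compiled form; this text tells all that it offers.
- The arm moves only by the shell command python3 -m jog 'ROWS' [FORCE]. ROWS is a JSON object of lists of equal length, an entry for each row: "slide": the shift along the world's x, y, z in m, a list of three; "rot": the turn, a rotation vector about the world's x, y, z in rad, a list of three; "fingers": the opening, from -1 (shut) to 1 (fully open). In form: {"slide": [[tx, ty, tz], ...], "rot": [[ax, ay, az], ...], "fingers": [fingers, ...]}. A call has 1 to 20 rows; each row shifts and turns the commanded pose from where the row before left it; what a row does not reach is not made up. A row lasts 1/10 s, in which the tool goes at most 50 mm and 8.59 degrees, less where a joint would pass 70% of its speed; a pose out of reach is approached as far as the arm can. A call is refused whole if a number of a shift passes 0.05 or a number of a turn 0.15, either way. A call with a gripper value outside its range is refused whole. The fingers move at their own pace and stop on an object; FORCE is the grip in N (left out, the last holds). Time passes only in rows, so rows that do not move let the fingers close. It gives the time, the measured TCP pose, the force, the opening and the grip force at its end, in the units of the state.
- r.sense(): the state, without advancing time (a new reading comes with each control period).
- snapshot(name): name is "side" or "top"; returns the picture (400x640x3 uint8, red, green, blue); there is no depth.
- camera_model(name): a dict with "fx", "fy", "cx", "cy" (pixels), "eye" and "rotation" of the camera in the world. Camera axes: x right, y down, z forward; pixel columns grow to the right and rows downward; lengths in m; the calibration is good to about 2 mm. A picture is of the moment at which its call begins. camera_model takes no time and is no camera call.
- r.job_done(): hands the job in; it is judged then, once.
Trained networks look in the newest picture that a camera, given by its name, has taken for a name from the list of things; names that differ only in an ending like _2 or _b are one class to them, and where a whole thing is asked for, a point or a joint stands for the part that bears it (a point fixed in the world has none). Each returns a list of dicts, best first, with "score" (0 to 1); they miss things now and then, are a little off and sometimes report something else, mostly with a low value. They report only what shows in the picture. A call takes as long as a camera call.
- regions_of(camera, label): "region" (400x640 bool, what is visible of it) and "rect" ([left, top, right, bottom] in pixels, round what is visible of it).
The state is a dict: "t": time; "qpos": joint angles; "qvel": joint speeds; "effort": joint torques, N m; "tcp_pos": TCP position; "orientation": TCP orientation; "contact_force": force on the tool from outside, world axes, zero at the start; "torque": the same for the moment, N m; "grip_width": opening from 0.0 (shut) to 1.0 (fully open); "grasp_force": force on a finger pad.
Only numpy, scipy, OpenCV 4.12 (cv2) and the standard library are available. Lean on these libraries where they do the work, as an engineer would, in place of code of your own. Each camera call takes 0.05 s, during which the arm holds its last target. There are 200 camera calls.

TASK

Turn the rotisserie's fork on its spit until the thumbscrew faces the flat of the spit, then do the thumbscrew up finger-tight on the flat so that the fork is locked. Feel for the flat and do not force the screw against the round of the spit or its edges; leave the other things on the table where they are.

Things in the scene. Friction and masses are not known exactly. Their poses are not given: they have to be found in the camera images.
- hub (a point): Centre of the fork's hub, a steel collar 34 mm across, 26 mm long, on the spit's axis (spit: level 20 mm bar). y runs along the spit away from the motor, z out along the thumbscrew. Two tines at x = +-38 mm, y = 9 to 134 mm. A screw boss stands up to 22 mm from the axis. The fork turns on the spit (about 1 N at the screw head), stays where left, cannot slide along.
- thumbscrew (a point): Centre of the thumbscrew's flat spade head: 26 mm wide (its x), 9 mm thick (its y), 28 mm high (its z, outward along the screw). 50 mm from the spit's axis at screw = 0 and going in with the screw. Under it an 8 mm stem. Pinch it on the faces 9 mm apart; clockwise, seen from outside, tightens. At screw = 0 its y lies along the spit.
- fork (a joint): Lean of the fork in rad: 0 = screw straight up, positive = leaning away from the robot; -1.4 to 1.4; starts near 1.15, too far over to pinch from above, but the screw can be pushed up. The spit's one flat, 2 mm deep, 12 mm wide, runs its whole length and faces up to within 0.6 rad of lean either way: not measured, to be seen or felt. The motor's gear holds the spit.
- screw (a joint): Turn of the thumbscrew in rad, growing as it tightens, up to 2.8; 10 mm in per turn (1.59 mm per rad). Its pad meets the round of the spit at about 0.63, the flat at 1.88 when square on it, in between when askew: it then bears on the flat's edge. Square on the flat each further 0.1 rad adds some 11 N: 2.2 is finger-tight. It stays where left.
- screw_tip: Flat pad under the screw inside the hub, 8 mm wide, 24 mm along the spit; origin in its end face (8 mm from the axis when on the flat), z outward. It presses on the spit with 63 N per 0.1 Nm of screw torque above the 0.06 Nm of free running; over 60 N marks the spit. Pressed while askew on the flat, it turns the fork towards square once the fork is let go.
- rotisserie: Counter-top rotisserie, fixed: dark roasting pan 220 x 320 x 57 mm under the spit, steel end brackets at y = +-180 mm, grey motor at y = -190 to -257 mm, 180 mm high, wooden spit handle to y = 286 mm. Origin on the table under the middle of the spit, whose axis lies along y, 135 mm up; the fork's screw plane is at y = -35 mm. Its x points away from the robot.
- pot: Grey speckled pot, 170 mm across, 85 mm high, at the left; origin under its middle. Leave alone.
- tub: White open tub, 100 mm across, 65 mm high, at the right; origin under its middle. Leave alone.
- jar: Amber glass jar with a green lid, 72 mm across, 95 mm high, at the right; origin under its middle. Leave alone.
- brush: Basting brush with a wooden handle, lying along its own x at the left, beyond the spit's handle; origin under its middle. Leave alone.

How it is judged:
By the outcome, as a careful person would: the job done as asked, in the order asked, and still so for the second after the job is handed in, with the robot touching nothing.
It also fails if it takes over 72 s, if anything falls off the work surface, if the arm or the gripper's body presses on something with over 40 N, if the wrist force passes 120 N, or if a joint passes its speed limit or range.

## Working session

There is one attempt and no reset: what is moved stays moved. The work goes in short steps, Python scripts to look and compute and a shell command to move; the robot and the scene stay as the last step left them, time stands still between calls to the robot, and variables do not carry over. Pictures are saved under pics/ and viewed, at most 10 in all, crops included, and the job is handed in when it is done.

```bash
mkdir -p pics; python3 - <<'E'
from rig import r,snapshot,camera_model,regions_of
import cv2,numpy as np
for c in("side","top"):
    im=snapshot(c); cv2.imwrite(f"pics/{c}0.png",im[:,:,::-1])
    m=camera_model(c); print(c,{k:np.round(v,4).tolist() for k,v in m.items()})
    for l in("thumbscrew","hub","rotisserie"):
        for d in regions_of(c,l)[:2]: 
            ys,xs=np.nonzero(d["region"]);print(l,round(d["score"],2),d["rect"],xs.mean().round(1),ys.mean().round(1))
s=r.sense();print(s["t"],s["tcp_pos"],s["orientation"],s["contact_force"])
E
```

```text
side {'fx': 427.2487, 'fy': 427.2487, 'cx': 320.8364, 'cy': 199.7934, 'eye': [-0.1836, -0.8076, 0.8793], 'rotation': [[0.7529, -0.3819, 0.536], [-0.6581, -0.4287, 0.6189], [-0.0066, -0.8187, -0.5741]]}
hub 0.7 [309.4, 179.7, 335.6, 194.5] 325.5 186.4
hub 0.33 [328.4, 180.1, 334.5, 185.5] 332.3 182.9
rotisserie 0.66 [266.5, 150.1, 369.5, 263.8] 318.1 214.6
top {'fx': 442.3482, 'fy': 442.3482, 'cx': 328.6732, 'cy': 193.1333, 'eye': [0.1852, 0.0048, 1.6697], 'rotation': [[-0.0802, -0.973, 0.2166], [-0.9968, 0.0789, -0.0148], [-0.0027, -0.2171, -0.9762]]}
hub 0.61 [308.1, 174.8, 320.4, 198.9] 315.0 188.3
rotisserie 0.69 [222.0, 163.4, 378.0, 227.6] 308.8 196.3
0.4 [0.26428077 0.56623175 0.22239026] [[-9.06117977e-01  4.23025013e-01 -2.21015619e-04]
 [ 4.23025062e-01  9.06117943e-01 -2.65850302e-04]
 [ 8.78048904e-05 -3.34386884e-04 -9.99999940e-01]] [-0.8626845  -0.13808029  0.8007885 ]
```

```bash
python3 - <<'E'
import cv2,numpy as np
a=cv2.imread("pics/side0.png")[140:280,240:420];b=cv2.imread("pics/top0.png")[140:250,200:400]
a=cv2.resize(a,None,fx=4,fy=4,interpolation=cv2.INTER_CUBIC);b=cv2.resize(b,None,fx=4,fy=4,interpolation=cv2.INTER_CUBIC)
cv2.imwrite("pics/a.png",a);cv2.imwrite("pics/b.png",b)
E
```

```text
(no output)
```

View pics/a.png

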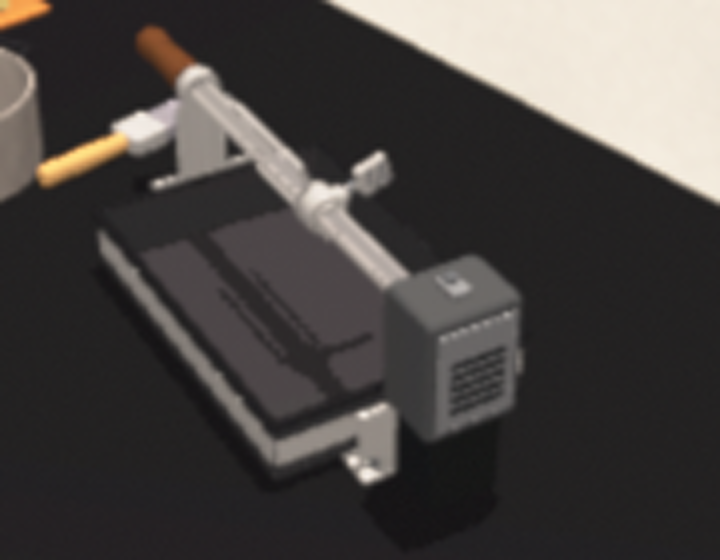

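View pics/b.png

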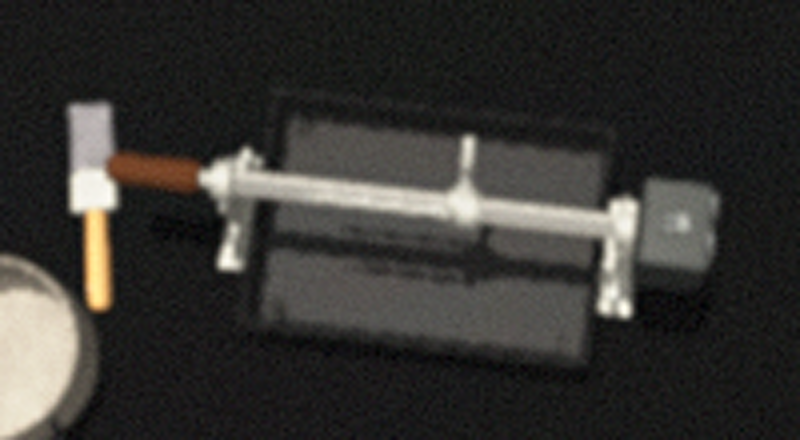

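View pics/top0.png

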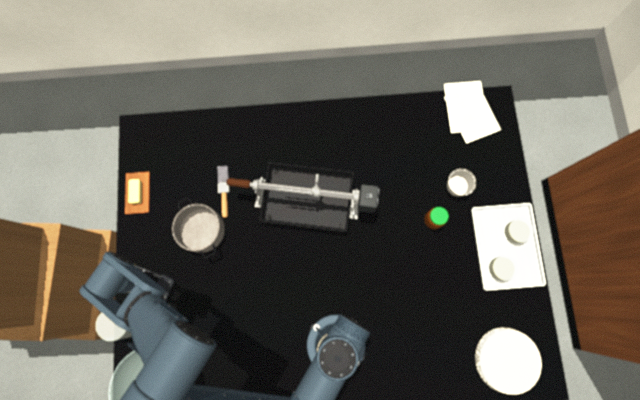

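```bash
cat > h.py <<'E'
import numpy as np
from rig import camera_model
def proj(c,P):
    m=camera_model(c);p=np.asarray(m["rotation"]).T@(np.asarray(P)-m["eye"])
    return np.array([m["fx"]*p[0]/p[2]+m["cx"],m["fy"]*p[1]/p[2]+m["cy"]])
E
python3 - <<'E'
from h import *
from scipy.optimize import least_squares
S=lambda u,v:(240+u/4,140+v/4)
T=lambda u,v:(200+u/4,140+v/4)
obs=[("side",(0,286,135),S(147,33)),("side",(0,-35,135),S(321,201)),("top",(0,286,135),T(108,163)),("top",(0,-35,135),T(464,203)),("top",(0,-180,135),T(622,224)),
("top",(110,160,57),T(272,92)),("top",(110,-160,57),T(615,125)),("top",(-110,-160,57),T(588,367)),("top",(-110,160,57),T(245,330)),("side",(-110,160,57),S(98,232)),("side",(-110,-160,57),S(272,448))]
hs=[("side",S(372,172)),("top",T(467,149))]
def res(p):
    x,y,a,l=p;R=np.array([[np.cos(a),-np.sin(a),0],[np.sin(a),np.cos(a),0],[0,0,1]])
    w=lambda q:R@(np.array(q)/1000)+[x,y,0]
    e=[proj(c,w(q))-o for c,q,o in obs]+[proj(c,w((50*np.sin(l),-35,135+50*np.cos(l))))-o for c,o in hs]
    return np.ravel(e)
s=least_squares(res,[.5,0,0,1.15],loss="soft_l1");print(s.x);print(res(s.x).reshape(-1,2).round(1))
x,y,a,l=s.x;print("hub",x+.035*np.sin(a),y-.035*np.cos(a))
E
```

```text
[ 0.54196791  0.06033245 -0.19696341  1.16596427]
[[-0.5  1.8]
 [-0.2  2.3]
 [-0.1  0.7]
 [-0.   0.8]
 [ 1.   0.2]
 [ 1.2 -0.8]
 [-0.7  0.4]
 [-0.2 -2.6]
 [-0.8 -3.4]
 [-0.3 -5. ]
 [ 0.7 -5.6]
 [-0.3  0.2]
 [ 0.6  0.5]]
hub 0.5351186765309527 0.026009163837614625
```

```bash
python3 - <<'E'
from h import *
from scipy.optimize import least_squares
S=lambda u,v:(240+u/4,140+v/4)
T=lambda u,v:(200+u/4,140+v/4)
obs=[("side",(0,286,135),S(147,33)),("side",(0,-35,135),S(321,201)),("top",(0,286,135),T(108,163)),("top",(0,-35,135),T(464,203)),("top",(0,-180,135),T(622,224))]
hs=[("side",S(372,172)),("top",T(467,149))]
def res(p):
    x,y,a,l=p;R=np.array([[np.cos(a),-np.sin(a),0],[np.sin(a),np.cos(a),0],[0,0,1]])
    w=lambda q:R@(np.array(q)/1000)+[x,y,0]
    e=[proj(c,w(q))-o for c,q,o in obs]+[proj(c,w((50*np.sin(l),-35,135+50*np.cos(l))))-o for c,o in hs]
    return np.ravel(e)
s=least_squares(res,[.5,0,0,1.15]);print(s.x);print(res(s.x).reshape(-1,2).round(1))
x,y,a,l=s.x;print("hub",x+.035*np.sin(a),y-.035*np.cos(a), "ex",np.cos(a),np.sin(a))
print(proj("top",(.2643,.5662,.2224)))
E
```

```text
[ 0.54488766  0.0627901  -0.20212976  1.20096057]
[[ 0.1  1.2]
 [-0.1  1.6]
 [-0.7 -0.5]
 [-0.8  0.1]
 [ 0.2 -0.3]
 [ 0.  -0.1]
 [-0.  -0.3]]
hub 0.5378611935919829 0.028502659965415476 ex 0.9796412372959593 -0.20075618593020214
[153.75773399 280.72503332]
```

```bash
python3 - <<'E'
from h import *
import cv2
a=-.202;ex=np.array([np.cos(a),np.sin(a),0]);ey=np.array([-np.sin(a),np.cos(a),0]);O=np.array([.5449,.0628,.135])
for c in("side","top"):
    im=cv2.imread(f"pics/{c}0.png").astype(np.float32).mean(2)
    for lo,hi in((-.15,-.06),(.115,.16)):
        ys=np.linspace(lo,hi,60);P=np.array([proj(c,O+y*ey) for y in ys]);d=P[-1]-P[0];d/=np.hypot(*d);n=np.array([-d[1],d[0]])
        # mm per px perpendicular
        s=abs((proj(c,O+ey*lo+.001*ex)-proj(c,O+ey*lo))@n), ((proj(c,O+ey*lo+[0,0,.001])-proj(c,O+ey*lo))@n)
        off=np.arange(-10,10.1,.5)
        M=np.array([cv2.remap(im,(P[:,0]+o*n[0]).astype(np.float32)[None],(P[:,1]+o*n[1]).astype(np.float32)[None],cv2.INTER_LINEAR).mean() for o in off])
        print(c,lo,"px/mm x,z",np.round(s,3),"n",n.round(2));print([(float(o),int(v)) for o,v in zip(off,M)])
E
```

```text
side -0.15 px/mm x,z [0.277 0.201] n [ 0.7  -0.71]
[(-10.0, 73), (-9.5, 73), (-9.0, 73), (-8.5, 73), (-8.0, 73), (-7.5, 73), (-7.0, 73), (-6.5, 73), (-6.0, 73), (-5.5, 74), (-5.0, 78), (-4.5, 87), (-4.0, 101), (-3.5, 121), (-3.0, 141), (-2.5, 159), (-2.0, 171), (-1.5, 177), (-1.0, 177), (-0.5, 173), (0.0, 169), (0.5, 167), (1.0, 168), (1.5, 172), (2.0, 177), (2.5, 174), (3.0, 157), (3.5, 126), (4.0, 91), (4.5, 62), (5.0, 47), (5.5, 42), (6.0, 41), (6.5, 40), (7.0, 40), (7.5, 40), (8.0, 40), (8.5, 40), (9.0, 41), (9.5, 41), (10.0, 41)]
side 0.115 px/mm x,z [0.24  0.174] n [ 0.7  -0.71]
[(-10.0, 141), (-9.5, 141), (-9.0, 141), (-8.5, 141), (-8.0, 141), (-7.5, 141), (-7.0, 141), (-6.5, 141), (-6.0, 141), (-5.5, 141), (-5.0, 142), (-4.5, 142), (-4.0, 143), (-3.5, 146), (-3.0, 153), (-2.5, 164), (-2.0, 176), (-1.5, 183), (-1.0, 183), (-0.5, 178), (0.0, 173), (0.5, 170), (1.0, 171), (1.5, 173), (2.0, 177), (2.5, 178), (3.0, 173), (3.5, 159), (4.0, 134), (4.5, 100), (5.0, 69), (5.5, 47), (6.0, 37), (6.5, 34), (7.0, 33), (7.5, 33), (8.0, 33), (8.5, 33), (9.0, 33), (9.5, 34), (10.0, 34)]
top 
[... 374 characters left out ...]
 113), (3.5, 93), (4.0, 82), (4.5, 78), (5.0, 78), (5.5, 78), (6.0, 79), (6.5, 79), (7.0, 80), (7.5, 80), (8.0, 80), (8.5, 79), (9.0, 79), (9.5, 79), (10.0, 79)]
top 0.115 px/mm x,z [0.274 0.061] n [ 0.12 -0.99]
[(-10.0, 58), (-9.5, 60), (-9.0, 59), (-8.5, 59), (-8.0, 59), (-7.5, 60), (-7.0, 59), (-6.5, 59), (-6.0, 60), (-5.5, 64), (-5.0, 75), (-4.5, 92), (-4.0, 114), (-3.5, 136), (-3.0, 152), (-2.5, 163), (-2.0, 168), (-1.5, 171), (-1.0, 177), (-0.5, 185), (0.0, 194), (0.5, 200), (1.0, 197), (1.5, 184), (2.0, 161), (2.5, 132), (3.0, 107), (3.5, 89), (4.0, 81), (4.5, 80), (5.0, 80), (5.5, 77), (6.0, 71), (6.5, 64), (7.0, 57), (7.5, 50), (8.0, 45), (8.5, 42), (9.0, 41), (9.5, 41), (10.0, 41)]
```

```bash
python3 -m jog '{"slide":[[0,0,0.04],[0,0,0.04],[0.0266,-0.0399,0],[0.0266,-0.0399,0],[0.0266,-0.0399,0],[0.0266,-0.0399,0],[0.0266,-0.0399,0],[0.0266,-0.0399,0],[0.0266,-0.0399,0],[0.0266,-0.0399,0],[0.0266,-0.0399,0],[0.0266,-0.0399,0],[0.0266,-0.0399,0],[0.0266,-0.0399,0],[0.0266,-0.0399,0],[0.0266,-0.0399,0],[0,0,0]],"rot":[[0,0,0],[0,0,0],[0,0,0.03],[0,0,0.03],[0,0,0.03],[0,0,0.03],[0,0,0.03],[0,0,0.03],[0,0,0.03],[0,0,0.03],[0,0,0],[0,0,0],[0,0,0],[0,0,0],[0,0,0],[0,0,0],[0,0,0]],"fingers":[-1,-1,-1,-1,-1,-1,-1,-1,-1,-1,-1,-1,-1,-1,-1,-1,-1]}' 20; python3 -c "
from rig import r;s=r.sense();print(s['qpos'].round(3),s['tcp_pos'],s['orientation'].round(3),s['contact_force'],s['torque'])"
```

```text
t: 2.1
tcp_pos: [0.6401, 0.0017, 0.302]
orientation: [[-0.979, 0.202, 0.003], [0.202, 0.979, -0.003], [-0.003, -0.002, -1.0]]
contact_force: [-0.0, 0.0, 0.2]
grip_width: 0.007
grasp_force: 0.0
[-0.171  0.474  1.297 -0.002  1.367 -1.538] [0.64014882 0.00167736 0.30202686] [[-0.979  0.202  0.003]
 [ 0.202  0.979 -0.003]
 [-0.003 -0.002 -1.   ]] [-0.0458607   0.03342955  0.23371631] [ 0.05179878  0.04314986 -0.00281071]
```

```bash
python3 -m jog '{"slide":[[0.001,0.005,-0.049],[0,0,-0.049],[0,0,-0.049],[-0.0245,0.005,0],[-0.0098,0.002,0],[-0.0098,0.002,0],[-0.0098,0.002,0],[-0.0098,0.002,0],[-0.0098,0.002,0],[0,0,0]],"rot":[[0,0,0],[0,0,0],[0,0,0],[0,0,0],[0,0,0],[0,0,0],[0,0,0],[0,0,0],[0,0,0],[0,0,0]],"fingers":[-1,-1,-1,-1,-1,-1,-1,-1,-1,-1]}' 20; python3 - <<'E'
from rig import snapshot
import cv2
a=snapshot("side")[130:250,250:410,::-1];cv2.imwrite("pics/c.png",cv2.resize(a,None,fx=4,fy=4,interpolation=cv2.INTER_CUBIC))
E
```

```text
t: 3.1
tcp_pos: [0.5963, 0.0208, 0.1713]
orientation: [[-0.978, 0.195, 0.078], [0.194, 0.981, -0.015], [-0.079, 0.0, -0.997]]
contact_force: [31.7, -8.8, 23.6]
grip_width: 0.007
grasp_force: 19.9
```

View pics/c.png

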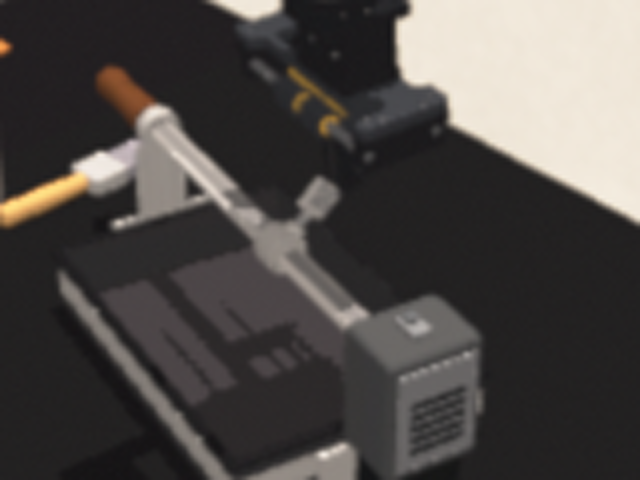

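```bash
python3 -m jog '{"slide":[[0.025,-0.005,0.02],[0.025,-0.005,0.04],[0,0,0.04],[0,0,0.04],[0,0,0]],"rot":[[0,0,0],[0,0,0],[0,0,0],[0,0,0],[0,0,0]],"fingers":[-1,-1,-1,-1,-1]}' 20; python3 - <<'E'
from rig import *
import cv2
for c in("side","top"):
    a=snapshot(c)[:,:,::-1]; cv2.imwrite(f"pics/{c}1.png",a)
    x,y=(310,165) if c=="side" else (295,160)
    cv2.imwrite(f"pics/d{c}.png",cv2.resize(a[y:y+40,x:x+40],None,fx=10,fy=10,interpolation=cv2.INTER_CUBIC))
i=cv2.hconcat([cv2.imread("pics/dside.png"),cv2.imread("pics/dtop.png")]);cv2.imwrite("pics/d.png",i)
print(r.sense()["qpos"])
E
```

```text
t: 3.65
tcp_pos: [0.6178, 0.0178, 0.3032]
orientation: [[-0.981, 0.195, 0.015], [0.195, 0.981, -0.002], [-0.015, 0.001, -1.0]]
contact_force: [0.5, -0.8, -0.5]
grip_width: 0.009
grasp_force: 0.0
[-1.52050997e-01  4.39192755e-01  1.37087275e+00  1.50467764e-04
  1.32843601e+00 -1.52657953e+00]
```

View pics/d.png

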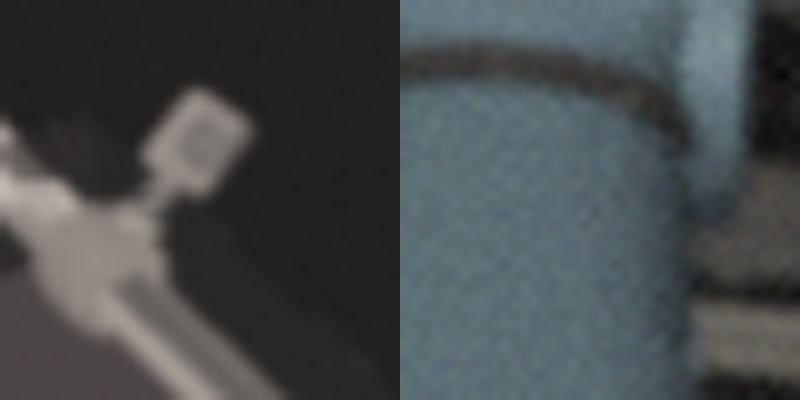

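```bash
python3 - <<'E'
from h import *
a=-.2;ex=np.array([np.cos(a),np.sin(a),0])
for H in ([.535,.029,.135],[.538,.0285,.135]):
    H=np.array(H);print(proj("side",H))
    for l in np.arange(.3,1.3,.1):print(round(l,1),(proj("side",H+.05*(np.sin(l)*ex+np.cos(l)*np.array([0,0,1])))-proj("side",H)).round(1))
import cv2
im=cv2.imread("pics/side1.png").astype(np.float32).mean(2)
ey=np.array([-np.sin(a),np.cos(a),0]);H=np.array([.536,.029,.135])
P=np.array([proj("side",H+y*ey) for y in np.linspace(-.1,-.04,40)]);d=P[-1]-P[0];d/=np.hypot(*d);n=np.array([-d[1],d[0]])
off=np.arange(-6,6.1,.5);print([(float(o),int(cv2.remap(im,(P[:,0]+o*n[0]).astype(np.float32)[None],(P[:,1]+o*n[1]).astype(np.float32)[None],cv2.INTER_LINEAR).mean())) for o in off])
E
```

```text
[319.34533937 192.17220731]
0.3 [  4.1 -14.3]
0.4 [  5.4 -14.2]
0.5 [  6.7 -14. ]
0.6 [  7.8 -13.7]
0.7 [  9.  -13.2]
0.8 [ 10.  -12.6]
0.9 [ 10.9 -11.8]
1.0 [ 11.7 -11. ]
1.1 [ 12.3 -10. ]
1.2 [12.9 -9. ]
[320.17703766 191.88078684]
0.3 [  4.1 -14.3]
0.4 [  5.4 -14.2]
0.5 [  6.7 -14. ]
0.6 [  7.8 -13.7]
0.7 [  9.  -13.2]
0.8 [ 10.  -12.6]
0.9 [ 10.9 -11.8]
1.0 [ 11.7 -11. ]
1.1 [ 12.3 -10. ]
1.2 [12.9 -9. ]
[(-6.0, 72), (-5.5, 72), (-5.0, 73), (-4.5, 77), (-4.0, 85), (-3.5, 101), (-3.0, 120), (-2.5, 137), (-2.0, 148), (-1.5, 150), (-1.0, 144), (-0.5, 131), (0.0, 117), (0.5, 105), (1.0, 100), (1.5, 98), (2.0, 100), (2.5, 101), (3.0, 100), (3.5, 91), (4.0, 76), (4.5, 59), (5.0, 48), (5.5, 42), (6.0, 40)]
```

```bash
python3 -m jog '{"slide":[[0,-0.002,0],[0,-0.002,0],[0,-0.002,-0.02],[0,0,-0.02],[0,0,-0.02],[0,0,-0.028],[0,0,0]],"rot":[[0.03,0.147,0],[0.03,0.147,0],[0.03,0.147,0],[0.03,0.147,0],[0.03,0.147,0],[0,0,0],[0,0,0]],"fingers":[0,0,0,0,0,0,0]}' 15;  python3 - <<'E'
from rig import *
import cv2
s=r.sense();print(s["qpos"].round(3))
for c in("side","top"):
    a=snapshot(c)[:,:,::-1]; cv2.imwrite(f"pics/{c}2.png",a)
    x,y=(285,130) if c=="side" else (280,140)
    cv2.imwrite(f"pics/d{c}.png",cv2.resize(a[y:y+80,x:x+80],None,fx=5,fy=5,interpolation=cv2.INTER_CUBIC))
i=cv2.hconcat([cv2.imread("pics/dside.png"),cv2.imread("pics/dtop.png")]);cv2.imwrite("pics/e.png",i)
E
```

```text
t: 4.45
tcp_pos: [0.611, 0.0123, 0.1999]
orientation: [[-0.707, 0.197, -0.679], [0.14, 0.98, 0.138], [0.693, 0.003, -0.721]]
contact_force: [-0.1, -1.0, -0.6]
grip_width: 0.484
grasp_force: 0.0
[-0.173  0.911  0.931  0.022  2.065 -1.544]
```

View pics/e.png

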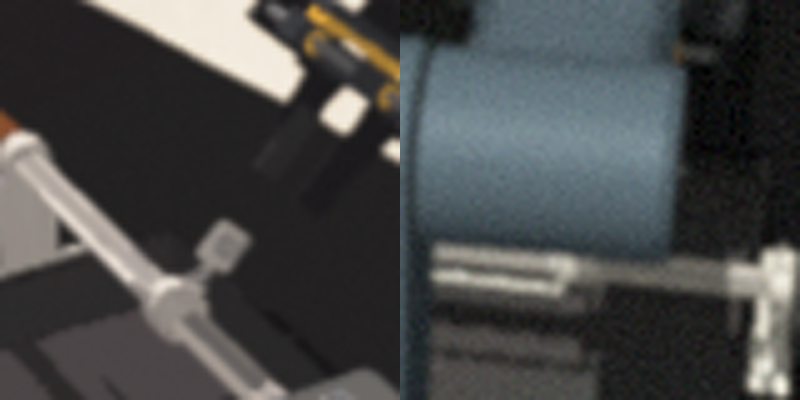

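```bash
python3 - <<'E'
from h import *
t=np.array([.611,.0123,.1999]);y=np.array([.197,.98,0])
print(proj("side",t+.021*y),proj("side",t-.021*y),proj("side",t))
H=np.array([.536,.029,.135]);ex=np.array([.98,-.199,0]);z=np.array([0,0,1])
print(proj("side",H+.05*(.751*ex+.66*z)), proj("side",H))
tz=np.array([-.679,.138,-.721])
head=H+.05*(.751*ex+.66*z); g=t-.019*tz; d=head-g; print("delta",d,"along",d@tz,"lat y",d@y,"x",d@np.array([-.707,.14,.693]))
E
```

```text
[337.66167807 164.95523681] [344.8570245  170.95225108] [341.21869848 167.91986157]
[330.0170612  179.83777409] [319.58763377 192.05266429]
delta [-0.051102    0.01184955 -0.045599  ] along 0.06921037489999997 lat y 0.0015454650000000032 x 0.006187944000000003
```

```bash
python3 -m jog '{"slide":[[-0.016,0.0038,-0.0142],[-0.016,0.0038,-0.0142],[-0.016,0.0038,-0.0142],[0,0,0],[0,0,0],[0,0,0],[0,0,0],[0,0,0]],"rot":[[0,0,0],[0,0,0],[0,0,0],[0,0,0],[0,0,0],[0,0,0],[0,0,0],[0,0,0]],"fingers":[0,0,0,-1,-1,-1,-1,-1]}' 8
```

```text
t: 5.35
tcp_pos: [0.5671, 0.0229, 0.1655]
orientation: [[-0.719, 0.197, -0.666], [0.142, 0.98, 0.136], [0.68, 0.003, -0.733]]
contact_force: [0.5, -0.6, -0.1]
grip_width: 0.134
grasp_force: 0.0
```

```bash
python3 -m jog '{"slide":[[-0.002,0,-0.004],[0,0,0],[0,0,0]],"rot":[[0,0,0],[0,0,0],[0,0,0]],"fingers":[-1,-1,-1]}' 8
```

```text
t: 5.65
tcp_pos: [0.5667, 0.0231, 0.1618]
orientation: [[-0.722, 0.198, -0.663], [0.142, 0.98, 0.137], [0.677, 0.005, -0.736]]
contact_force: [5.5, 0.8, 3.9]
grip_width: 0.105
grasp_force: 8.0
```

```bash
cat >> h.py <<'E'
A=-.2;EX=np.array([np.cos(A),np.sin(A),0]);EY=np.array([-np.sin(A),np.cos(A),0]);Z=np.array([0,0,1.])
def arc(t,H,total,n):
    from scipy.spatial.transform import Rotation as R
    p=np.asarray(t)-H
    q=[R.from_rotvec(EY*total*k/n).apply(p) for k in range(n+1)]
    print((EY*total/n).round(4).tolist());print(np.diff(q,axis=0).round(4).tolist())
E
python3 -c "
from h import *
from rig import r
arc(r.sense()['tcp_pos'],np.array([.5355,.029,.135]),-1.12,8)"
```

```text
[-0.0278, -0.1372, -0.0]
[[-0.004, 0.0008, 0.0042], [-0.0045, 0.0009, 0.0036], [-0.0049, 0.001, 0.0029], [-0.0053, 0.0011, 0.0021], [-0.0055, 0.0011, 0.0014], [-0.0057, 0.0011, 0.0006], [-0.0057, 0.0012, -0.0002], [-0.0056, 0.0011, -0.001]]
```

```bash
python3 -m jog '{"slide":[[-0.004,0.0008,0.0042],[-0.0045,0.0009,0.0036],[-0.0049,0.001,0.0029],[-0.0053,0.0011,0.0021],[0,0,0]],"rot":[[-0.0278,-0.1372,0],[-0.0278,-0.1372,0],[-0.0278,-0.1372,0],[-0.0278,-0.1372,0],[0,0,0]],"fingers":[-1,-1,-1,-1,-1]}' 8
python3 -m jog '{"slide":[[-0.0055,0.0011,0.0014],[-0.0057,0.0011,0.0006],[-0.0057,0.0012,-0.0002],[-0.0056,0.0011,-0.001],[0,0,0]],"rot":[[-0.0278,-0.1372,0],[-0.0278,-0.1372,0],[-0.0278,-0.1372,0],[-0.0278,-0.1372,0],[0,0,0]],"fingers":[-1,-1,-1,-1,-1]}' 8
```

```text
t: 6.15
tcp_pos: [0.5395, 0.0287, 0.1739]
orientation: [[-0.962, 0.195, -0.191], [0.19, 0.981, 0.04], [0.195, 0.002, -0.981]]
contact_force: [-2.9, 2.2, -4.7]
grip_width: 0.101
grasp_force: 8.0
t: 6.65
tcp_pos: [0.5184, 0.0328, 0.1721]
orientation: [[-0.921, 0.195, 0.338], [0.183, 0.981, -0.068], [-0.345, -0.001, -0.939]]
contact_force: [-4.4, 5.6, 4.3]
grip_width: 0.105
grasp_force: 8.0
```

```bash
python3 -m jog '{"slide":[[0,0,0],[0,0,0],[-0.014,0.003,0.036],[-0.014,0.003,0.036]],"rot":[[0,0,0],[0,0,0],[0,0,0],[0,0,0]],"fingers":[-0.3,-0.3,-0.3,-0.3]}' 8
python3 - <<'E'
from rig import *
import cv2
s=r.sense();print(s["qpos"].round(3),s["torque"],s["contact_force"])
for c in("side","top"):
    a=snapshot(c)[:,:,::-1]; cv2.imwrite(f"pics/{c}3.png",a)
    x,y=(285,140) if c=="side" else (280,150)
    cv2.imwrite(f"pics/d{c}.png",cv2.resize(a[y:y+60,x:x+60],None,fx=6.5,fy=6.5,interpolation=cv2.INTER_CUBIC))
i=cv2.hconcat([cv2.imread("pics/dside.png"),cv2.imread("pics/dtop.png")]);cv2.imwrite("pics/f.png",i)
E
```

```text
t: 7.05
tcp_pos: [0.4973, 0.0362, 0.2466]
orientation: [[-0.918, 0.196, 0.344], [0.183, 0.981, -0.07], [-0.351, -0.001, -0.936]]
contact_force: [0.2, -0.6, 1.2]
grip_width: 0.326
grasp_force: 0.0
[-0.138  0.211  1.964 -0.039  0.608 -1.483] [0.06156292 0.22024092 0.02594771] [ 0.17835876 -0.64650188  1.20361155]
```

View pics/f.png

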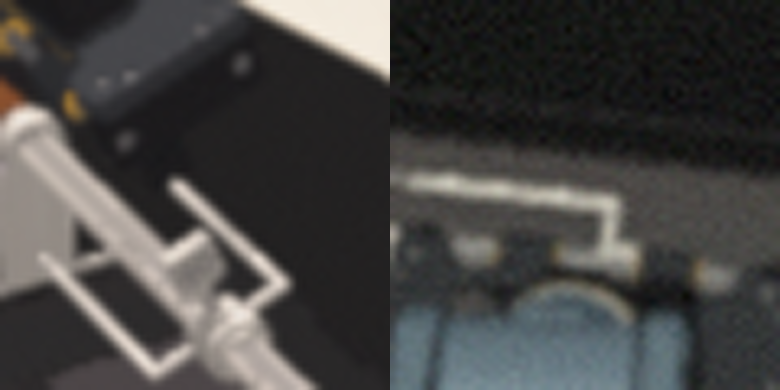

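```bash
python3 - <<'E'
from h import *
from scipy.optimize import least_squares
S=lambda u,v:np.array((285+u/6.5,140+v/6.5))
H0=np.array([.5355,.029,.135])
o=[((38,9,0),S(285,285)),((-38,9,0),S(155,370)),((-38,134,0),S(43,258)),((38,134,0),S(176,184)),((0,0,50),S(193,262)),((0,0,0),S(232,328))]
def f(p):
    l=p[0];H=H0+p[1]*EX+p[2]*EY+p[3]*Z
    e=[]
    for (x,y,z),q in o:
        P=H+(x*(np.cos(l)*EX-np.sin(l)*Z)+y*EY+z*(np.sin(l)*EX+np.cos(l)*Z))/1000
        e.append(proj("side",P)-q)
    return np.r_[np.ravel(e),0.3*np.array(p[1:])/.001]
s=least_squares(f,[-.3,0,0,0]);print(s.x);print(f(s.x)[:-3].reshape(-1,2).round(1))
t=np.array([.4973,.0362,.2466])-H0;print("tcp ex,ey,z",t@EX,t@EY,t[2])
E
```

```text
[-3.33424458e-01  3.19308043e-03 -1.10745464e-03 -1.54707354e-04]
[[ 0.2  0.3]
 [ 0.3  0.3]
 [-0.4 -1. ]
 [-2.  -1.6]
 [ 1.1  0.3]
 [-0.2  1.6]]
tcp ex,ey,z -0.03886896245525983 -0.0005326890759143887 0.1116
```

```bash
python3 -m jog '{"slide":[[0.0096,-0.0019,-0.0268],[0.0096,-0.0019,-0.0268],[0.0096,-0.0019,-0.0268],[0,0,0],[0,0,0],[0,0,0],[0,0,0],[0,0,0],[0,0,0]],"rot":[[0,0,0],[0,0,0],[0,0,0],[0,0,0],[0,0,0],[0,0,0],[0,0,0],[0,0,0],[0,0,0]],"fingers":[-0.3,-0.3,-0.3,-1,-1,-1,-1,-1,-1]}' 25
cat >> h.py <<'E'
def st(l=-.34):
    from rig import r
    s=r.sense();u=np.sin(l)*EX+np.cos(l)*Z;O=s["orientation"];w=O[:,1]
    ang=-np.arctan2(np.cross(EY,w)@u,EY@w)
    f,m=s["contact_force"],s["torque"];t=s["tcp_pos"]-np.array([.537,.0287,.135])
    print("t",round(s["t"],2),"tilt",round(np.arctan2(-O[:,2]@EX,-O[2,2]),3),"ang",ang.round(3),"F ex,ey,z",[round(f@a,1) for a in(EX,EY,Z)],"Fu",round(f@u,1),"Mu",round(m@u,3),"M",m.round(3),"tcp",[round(1000*(t@a),1) for a in(EX,EY,Z)],"rad",round(1000*(t@u),1),"q6",s["qpos"][5].round(2),"grip",round(87*s["grip_width"],1),s["grasp_force"])
E
python3 -c "
from h import *;st()"
```

```text
t: 8.05
tcp_pos: [0.525, 0.0317, 0.1672]
orientation: [[-0.916, 0.195, 0.351], [0.182, 0.981, -0.07], [-0.358, -0.0, -0.934]]
contact_force: [-0.0, 2.3, 2.0]
grip_width: 0.103
grasp_force: 25.0
t 8.05 tilt -0.366 ang -0.003 F ex,ey,z [np.float64(-0.5), np.float64(2.3), np.float64(2.0)] Fu 2.0 Mu -0.001 M [0.366 0.037 0.123] tcp [np.float64(-12.3), np.float64(0.5), np.float64(32.2)] rad 34.5 q6 -1.47 grip 8.9 25.000155558809638
```

```bash
python3 -m jog '{"slide":[[0.0001,0,-0.0002],[0.0001,0,-0.0002],[0.0001,0,-0.0002],[0,0,0]],"rot":[[0.0457,-0.0093,-0.132],[0.0457,-0.0093,-0.132],[0.0457,-0.0093,-0.132],[0,0,0]],"fingers":[-1,-1,-1,-1]}' 25 >/dev/null; python3 -c "
from h import *;st()"
python3 -m jog '{"slide":[[0.0001,0,-0.0002],[0,0,-0.0001],[0,0,0]],"rot":[[0.0457,-0.0093,-0.132],[0.0163,-0.0033,-0.047],[0,0,0]],"fingers":[-1,-1,-1]}' 25 >/dev/null; python3 -c "
from h import *;st()"
```

```text
t 8.45 tilt -0.363 ang 0.416 F ex,ey,z [np.float64(-0.4), np.float64(-2.1), np.float64(4.7)] Fu 4.6 Mu -0.013 M [-0.16   0.087 -0.076] tcp [np.float64(-12.2), np.float64(0.2), np.float64(31.5)] rad 33.8 q6 -1.01 grip 8.9 25.002448451996315
t 8.75 tilt -0.361 ang 0.603 F ex,ey,z [np.float64(-1.9), np.float64(-2.4), np.float64(5.5)] Fu 5.8 Mu -0.034 M [-0.208  0.06  -0.112] tcp [np.float64(-12.2), np.float64(-0.0), np.float64(31.2)] rad 33.5 q6 -0.81 grip 8.6 25.00139754252018
```

```bash
cat >> h.py <<'E'
_st=st
def st(l=-.34):
    _st(l)
    from rig import r
    s=r.sense();print("   Mtool",round(-s["torque"]@s["orientation"][:,2],3),"eff6",round(s["effort"][5],3))
E
for i in 1 2 3; do python3 -m jog '{"slide":[[0,0,-0.0001]],"rot":[[0.0245,-0.005,-0.0707]],"fingers":[-1]}' 25 >/dev/null; python3 -c "
from h import *;st()"; done
```

```text
t 8.85 tilt -0.36 ang 0.679 F ex,ey,z [np.float64(-1.2), np.float64(-2.6), np.float64(5.6)] Fu 5.7 Mu 0.129 M [-0.295  0.032  0.033] tcp [np.float64(-12.2), np.float64(-0.1), np.float64(31.1)] rad 33.3 q6 -0.73 grip 8.7 24.997493382543325
   Mtool 0.134 eff6 -0.677
t 8.95 tilt -0.359 ang 0.755 F ex,ey,z [np.float64(-1.4), np.float64(-2.9), np.float64(5.9)] Fu 6.0 Mu 0.051 M [-0.334  0.042 -0.065] tcp [np.float64(-12.2), np.float64(-0.1), np.float64(31.0)] rad 33.2 q6 -0.65 grip 8.7 24.998347386717796
   Mtool 0.057 eff6 -0.451
t 9.05 tilt -0.358 ang 0.83 F ex,ey,z [np.float64(-1.0), np.float64(-2.8), np.float64(4.6)] Fu 4.7 Mu 0.069 M [-0.333  0.12  -0.051] tcp [np.float64(-12.1), np.float64(-0.2), np.float64(30.8)] rad 33.1 q6 -0.57 grip 8.7 24.998243395239115
   Mtool 0.076 eff6 -0.437
```

```bash

for i in 1 2 3 4; do python3 -m jog '{"slide":[[0,0,-0.0001]],"rot":[[0.0245,-0.005,-0.0707]],"fingers":[-1]}' 25 >/dev/null; python3 -c "
from h import *;st()"; done
```

```text
t 9.15 tilt -0.357 ang 0.905 F ex,ey,z [np.float64(-1.0), np.float64(-2.7), np.float64(4.6)] Fu 4.6 Mu 0.082 M [-0.435  0.084 -0.069] tcp [np.float64(-12.1), np.float64(-0.2), np.float64(30.7)] rad 33.0 q6 -0.49 grip 8.9 24.998373202979565
   Mtool 0.09 eff6 -0.432
t 9.25 tilt -0.355 ang 0.98 F ex,ey,z [np.float64(-1.2), np.float64(-3.9), np.float64(4.9)] Fu 5.0 Mu 0.054 M [-0.396  0.081 -0.086] tcp [np.float64(-12.1), np.float64(-0.3), np.float64(30.6)] rad 32.9 q6 -0.42 grip 8.9 24.998017642647028
   Mtool 0.06 eff6 -0.427
t 9.35 tilt -0.354 ang 1.055 F ex,ey,z [np.float64(-2.2), np.float64(-5.2), np.float64(5.0)] Fu 5.5 Mu 0.107 M [-0.592  0.084 -0.098] tcp [np.float64(-12.1), np.float64(-0.4), np.float64(30.5)] rad 32.8 q6 -0.34 grip 8.6 24.99827915802598
   Mtool 0.114 eff6 -0.423
t 9.45 tilt -0.352 ang 1.13 F ex,ey,z [np.float64(0.0), np.float64(-5.8), np.float64(5.6)] Fu 5.3 Mu 0.057 M [-0.587  0.067 -0.148] tcp [np.float64(-12.1), np.float64(-0.4), np.float64(30.4)] rad 32.7 q6 -0.26 grip 8.6 24.997543267991205
   Mtool 0.063 eff6 -0.419
```

```bash

for i in 1 2 3 4 5; do python3 -m jog '{"slide":[[0,0,-0.0001]],"rot":[[0.0245,-0.005,-0.0707]],"fingers":[-1]}' 25 >/dev/null; python3 -c "
from h import *;st()"; done
```

```text
t 9.55 tilt -0.351 ang 1.205 F ex,ey,z [np.float64(-0.3), np.float64(-5.2), np.float64(4.7)] Fu 4.5 Mu 0.057 M [-0.646  0.092 -0.17 ] tcp [np.float64(-12.0), np.float64(-0.5), np.float64(30.2)] rad 32.5 q6 -0.19 grip 8.9 24.998064321443962
   Mtool 0.063 eff6 -0.415
t 9.65 tilt -0.349 ang 1.28 F ex,ey,z [np.float64(-0.4), np.float64(-6.0), np.float64(4.0)] Fu 3.9 Mu 0.125 M [-0.719  0.109 -0.124] tcp [np.float64(-12.0), np.float64(-0.5), np.float64(30.1)] rad 32.4 q6 -0.11 grip 8.8 24.99813438160345
   Mtool 0.131 eff6 -0.411
t 9.75 tilt -0.347 ang 1.355 F ex,ey,z [np.float64(-0.2), np.float64(-4.4), np.float64(3.6)] Fu 3.4 Mu 0.016 M [-0.74   0.18  -0.252] tcp [np.float64(-12.1), np.float64(-0.6), np.float64(30.0)] rad 32.3 q6 -0.03 grip 8.8 24.997980447951704
   Mtool 0.023 eff6 -0.407
t 9.85 tilt -0.345 ang 1.43 F ex,ey,z [np.float64(-0.7), np.float64(-6.1), np.float64(3.1)] Fu 3.2 Mu 0.101 M [-0.797  0.117 -0.177] tcp [np.float64(-12.1), np.float64(-0.7), np.float64(29.8)] rad 32.2 q6 0.04 grip 8.4 24.998054884490557
   Mtool 0.105 eff6 -0.404
t 9.95 tilt -0.344 ang 1.505 F ex,ey,z [np.float64(0.6), np.float64(-5.8), np.float64(4.2)] Fu 3.7 Mu 0.122 M [-0.776  0.094 -0.146] tcp [np.float64(-12.1), np.float64(-0.7), np.float64(29.7)] rad 32.0 q6 0.12 grip 8.7 24.997899293666705
   Mtool 0.124 eff6 -0.401
```

```bash

for i in 1 2 3 4 5; do python3 -m jog '{"slide":[[0,0,-0.0001]],"rot":[[0.0245,-0.005,-0.0707]],"fingers":[-1]}' 25 >/dev/null; python3 -c "
from h import *;st()"; done
```

```text
t 10.05 tilt -0.342 ang 1.58 F ex,ey,z [np.float64(-0.7), np.float64(-6.1), np.float64(3.5)] Fu 3.6 Mu 0.068 M [-0.728  0.126 -0.189] tcp [np.float64(-12.2), np.float64(-0.7), np.float64(29.6)] rad 31.9 q6 0.19 grip 8.3 24.997899321606383
   Mtool 0.069 eff6 -0.397
t 10.15 tilt -0.34 ang 1.655 F ex,ey,z [np.float64(-1.1), np.float64(-5.5), np.float64(3.1)] Fu 3.3 Mu 0.114 M [-0.729  0.179 -0.144] tcp [np.float64(-12.2), np.float64(-0.7), np.float64(29.5)] rad 31.8 q6 0.26 grip 9.0 24.997916501015425
   Mtool 0.115 eff6 -0.393
t 10.25 tilt -0.338 ang 1.73 F ex,ey,z [np.float64(0.6), np.float64(-6.6), np.float64(3.1)] Fu 2.7 Mu 0.044 M [-0.67   0.102 -0.193] tcp [np.float64(-12.2), np.float64(-0.7), np.float64(29.3)] rad 31.7 q6 0.34 grip 8.6 24.99797977041453
   Mtool 0.042 eff6 -0.386
t 10.35 tilt -0.337 ang 1.805 F ex,ey,z [np.float64(-0.0), np.float64(-5.3), np.float64(4.0)] Fu 3.8 Mu 0.09 M [-0.658  0.146 -0.143] tcp [np.float64(-12.2), np.float64(-0.7), np.float64(29.2)] rad 31.6 q6 0.41 grip 8.7 24.99807367566973
   Mtool 0.088 eff6 -0.378
t 10.45 tilt -0.335 ang 1.88 F ex,ey,z [np.float64(0.5), np.float64(-5.0), np.float64(3.7)] Fu 3.3 Mu 0.051 M [-0.62   0.227 -0.177] tcp [np.float64(-12.3), np.float64(-0.6), np.float64(29.1)] rad 31.6 q6 0.48 grip 8.9 24.99808500520885
   Mtool 0.05 eff6 -0.368
```

```bash

for i in 1 2 3; do python3 -m jog '{"slide":[[0,0,-0.0001]],"rot":[[0.0245,-0.005,-0.0707]],"fingers":[-1]}' 25 >/dev/null; python3 -c "
from h import *;st()"; done
```

```text
t 10.55 tilt -0.333 ang 1.955 F ex,ey,z [np.float64(-0.6), np.float64(-5.2), np.float64(4.2)] Fu 4.1 Mu 0.037 M [-0.611  0.249 -0.19 ] tcp [np.float64(-12.3), np.float64(-0.6), np.float64(29.0)] rad 31.5 q6 0.55 grip 8.6 24.998206850141287
   Mtool 0.035 eff6 -0.358
t 10.65 tilt -0.332 ang 2.03 F ex,ey,z [np.float64(-0.7), np.float64(-6.0), np.float64(4.2)] Fu 4.2 Mu 0.184 M [-0.607  0.287 -0.036] tcp [np.float64(-12.4), np.float64(-0.6), np.float64(29.0)] rad 31.4 q6 0.63 grip 9.0 24.998212822247297
   Mtool 0.182 eff6 -0.347
t 10.75 tilt -0.33 ang 2.105 F ex,ey,z [np.float64(-0.3), np.float64(-5.2), np.float64(4.1)] Fu 4.0 Mu 0.119 M [-0.542  0.324 -0.085] tcp [np.float64(-12.4), np.float64(-0.5), np.float64(28.8)] rad 31.3 q6 0.7 grip 8.9 24.998112155590206
   Mtool 0.117 eff6 -0.336
```

```bash
python3 -m jog '{"slide":[[0,0,0],[0,0,0],[0,0,0]],"rot":[[0,0,0],[0,0,0],[0,0,0]],"fingers":[-0.5,-0.5,-0.5]}' 25
python3 - <<'E'
from h import *;st()
from rig import *
import cv2
a=snapshot("side")[:,:,::-1]; cv2.imwrite("pics/side4.png",a)
cv2.imwrite("pics/g.png",cv2.resize(a[140:200,285:345],None,fx=8,fy=8,interpolation=cv2.INTER_CUBIC))
E
```

```text
t: 11.05
tcp_pos: [0.5242, 0.0317, 0.1629]
orientation: [[0.648, 0.694, 0.312], [0.747, -0.66, -0.084], [0.148, 0.287, -0.946]]
contact_force: [-0.6, 0.3, -0.2]
grip_width: 0.232
grasp_force: 0.0
t 11.05 tilt -0.328 ang 2.104 F ex,ey,z [np.float64(-0.7), np.float64(0.2), np.float64(-0.2)] Fu 0.0 Mu 0.024 M [-0.048  0.332 -0.014] tcp [np.float64(-13.2), np.float64(0.4), np.float64(27.9)] rad 30.7 q6 0.7 grip 20.2 0.0
   Mtool 0.029 eff6 0.015
```

View pics/g.png

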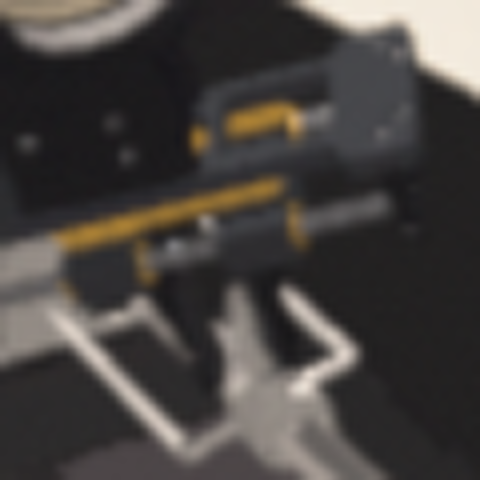

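```bash
python3 -m jog '{"slide":[[0.0013,-0.0012,0],[0,0,0],[0,0,0],[0,0,0],[0,0,0]],"rot":[[0,0,0],[0,0,0],[0,0,0],[0,0,0],[0,0,0]],"fingers":[-0.5,-1,-1,-1,-1]}' 25 >/dev/null; python3 -c "
from h import *;st()"
for i in 1 2; do python3 -m jog '{"slide":[[0,0,-0.0001]],"rot":[[0.0196,-0.004,-0.0566]],"fingers":[-1]}' 25 >/dev/null; python3 -c "
from h import *;st()"; done
```

```text
t 11.6 tilt -0.329 ang 2.106 F ex,ey,z [np.float64(0.8), np.float64(-2.1), np.float64(0.5)] Fu 0.2 Mu 0.027 M [-0.056  0.382 -0.017] tcp [np.float64(-11.3), np.float64(-0.7), np.float64(28.1)] rad 30.2 q6 0.7 grip 9.0 24.999619368463755
   Mtool 0.033 eff6 0.042
t 11.7 tilt -0.328 ang 2.167 F ex,ey,z [np.float64(0.1), np.float64(-0.2), np.float64(1.9)] Fu 1.8 Mu 0.1 M [-0.093  0.384  0.047] tcp [np.float64(-11.4), np.float64(-0.7), np.float64(28.0)] rad 30.2 q6 0.75 grip 9.0 24.997392240911722
   Mtool 0.105 eff6 -0.404
t 11.8 tilt -0.326 ang 2.228 F ex,ey,z [np.float64(-1.6), np.float64(-1.1), np.float64(1.8)] Fu 2.2 Mu 0.075 M [-0.009  0.448  0.045] tcp [np.float64(-11.4), np.float64(-0.7), np.float64(27.9)] rad 30.1 q6 0.81 grip 8.9 24.997997637838125
   Mtool 0.082 eff6 -0.232
```

```bash
python3 -m jog '{"slide":[[0,0,0],[0,0,0],[0,0,0],[0,0,0],[-0.0155,0.004,0.047],[-0.0155,0.004,0.047],[-0.0155,0.004,0.047],[-0.04,0,0.03],[-0.04,0,0.03],[-0.04,0,0],[0,0,0]],"rot":[[0,0,0],[0,0,0],[0,0,0],[0,0,0],[0,0,0],[0,0,0],[0,0,0],[0,0,0],[0,0,0],[0,0,0],[0,0,0]],"fingers":[-0.3,-0.3,-0.3,-0.3,-0.3,-0.3,-0.3,-0.3,-0.3,-0.3,-0.3]}' 25
python3 - <<'E'
from rig import *
import cv2
for c in("side","top"):
    a=snapshot(c)[:,:,::-1]; cv2.imwrite(f"pics/{c}5.png",a)
    x,y=(295,155) if c=="side" else (290,165)
    cv2.imwrite(f"pics/d{c}.png",cv2.resize(a[y:y+50,x:x+50],None,fx=8,fy=8,interpolation=cv2.INTER_CUBIC))
cv2.imwrite("pics/i.png",cv2.hconcat([cv2.imread("pics/dside.png"),cv2.imread("pics/dtop.png")]))
E
```

```text
t: 12.9
tcp_pos: [0.3545, 0.0432, 0.3637]
orientation: [[0.728, 0.612, 0.31], [0.662, -0.745, -0.082], [0.181, 0.265, -0.947]]
contact_force: [0.8, 0.1, -0.4]
grip_width: 0.349
grasp_force: 0.0
```

View pics/i.png

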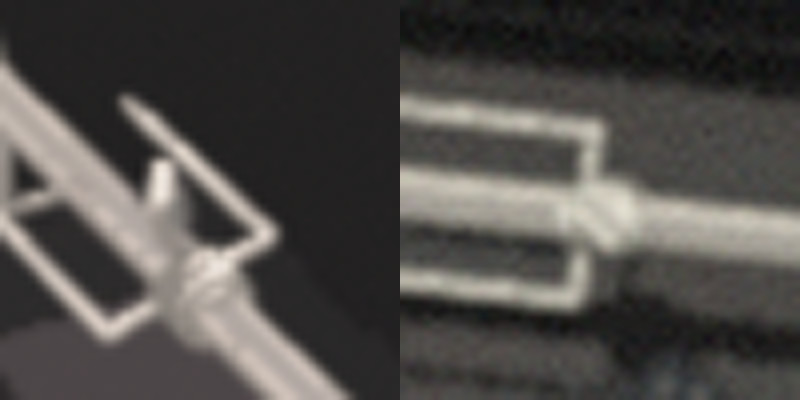

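```bash
python3 -c "
from rig import r;print(r.job_done())"
```

```text
the job is handed in; nothing more can be done
None
```

The fork now leans about 0.3 rad towards the robot. The thumbscrew ran free past the round's contact point, so it faces the flat, and I did it up to about 2.2 rad (finger-tight). I didn't nudge the fork to test the lock. My first push at the screw head jammed at about 40 N before I backed off and pinched it instead. The job is handed in with the arm clear.

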